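# Close the enclosure: quarter-turn panel pressed on its seal

### The arm

A 6-joint arm with a two-finger parallel gripper is mounted at the origin on a cart in front of the work surface, level with it; the furniture and walls round the work are solid. World frame = base frame: x ahead of the robot, y to its left, z up, the work surface at z = 0. Lengths are in mm, angles in rad, forces in N, time in s.
With the tool pointing down it reaches from about 275 to 975 mm from the base axis. Payload 8.4 kg.
Tool frame: the origin (TCP) lies midway between the tips of the shut fingers; the grasp point (between the pads) lies 19 mm behind it (r.pinch_z is the distance from the TCP to the grasp point, in mm); z points along the fingers, y is the line along which they close (so a half turn about z gives the same grasp; the last joint's range is limited). The gripper opens to 92 mm and grips with 3 to 60 N. Pads are 20 mm wide; open, the fingers measure 128 mm over their backs; the gripper's body (75 mm by 189 mm) begins 69 mm behind the grasp point.
Start: joints at [1.1, 0.353, 1.633, -0, 1.155, -0.002], TCP at [282.384, 557.572, 214.583] pointing down, gripper open.
Joint ranges: [-2.63, 2.63], [-0.92, 2.1], [0.06, 2.66], [-1.3, 4.44], [0, 2.69], [-3.02, 3.02]. Speed limits (rad/s): [2.22, 2.22, 2.79, 3.14, 3.14, 3.14].

### API

Orientations are given as a unit quaternion [x, y, z, w].
In Python, from plant import telemetry, viewer, r gives the robot as it stands.
- The arm moves only by the tool arm_command, never from a script. Its argument "plan" is a list of rows, each an object with "gripper": the closure, from -1 (fully open) to 1 (shut); "linear": the shift along the tool's x, y, z in units of 50 mm (1.0 is 50 mm), a list of three; "twist": the turn about the tool's z in rad. In form: [{"gripper": gripper, "linear": [dx, dy, dz], "twist": twist}, ...]. A call has 1 to 10 rows; each row is the pose to reach, as a shift and turn from the pose commanded when the call began, along the tool's axes at that moment; what a row does not reach only later rows make up. A row lasts 1/8 s, in which the tool goes at most 62.5 mm and 10.7 degrees, less where a joint would pass 70% of its speed; a pose out of reach is approached as far as the arm can. A call with a gripper value outside its range is refused whole. The fingers move at their own pace and stop on an object; the grip force is fixed at half the most. Time passes only in rows, so rows that repeat a pose let the fingers close. It gives the time, the measured TCP pose, the force, the opening and the grip force at its end, in the units of the state.
- telemetry.state(): the state, without advancing time (a new reading comes with each control period).
- viewer.capture(name): name is "scene" or "side" or "wrist"; returns a dict with "img" (384x512x3 uint8, red, green, blue), "fx", "fy", "cx", "cy" (pixels), "k1" (the pictures are not rectified: a ray, as slopes to the right and down, at radius r is drawn at 1 + k1 r^2 times it, then the intrinsics apply), "extrinsics" (4x4, takes a point from world to camera coordinates). Camera axes: x right, y up, looking along -z (the intrinsics and any distortion apply to the point x, -y, -z); pixel columns grow to the right and rows downward; lengths in mm; the calibration is good to about 2 mm. A picture is of the moment at which its call begins. There is no depth.
- r.hand_in(): hands the job in; it is judged then, once.
The state is a dict: "clock": time; "joints": joint angles; "dq": joint speeds; "joint_torque": joint torques, N m; "tool_pos": TCP position; "tcp_rot": TCP orientation; "ft_force": force on the tool from outside, world axes, zero at the start; "ft_torque": the same for the moment, N m; "opening": finger opening in mm; "gripper_force": force on a finger pad.
Only numpy, scipy, OpenCV 4.12 (cv2) and the standard library are available. Lean on these libraries where they do the work, as an engineer would, in place of code of your own. Each camera call takes 0.05 s, during which the arm holds its last target. There are 200 camera calls.

### The job

Pick up the loose metal cover panel and set it squarely over the raised neck of the grey enclosure, so that it rests on the springy rubber seal. Then turn its winged quarter-turn fastener until the slot in the wing, and the cross pin beneath it, lie in line with the enclosure's slot (along the long side), and press the panel down until its rim is fully home on the enclosure. Finish while still holding the panel pressed home with the gripper, and leave the screwdriver, glue bottle and pump unit alone.

Things in the scene. Friction and masses are not known exactly. Their poses are not given: they have to be found in the camera images.
- enclosure: Grey painted enclosure, fixed, 130 (its x) x 170 (its y) mm, flat top 50 mm high; origin under its centre, z up. On the top stands an aluminium neck, 81 (x) x 111 (y) mm, 17 mm tall, its upper 6 mm tapered inward by 3.5 mm as a lead-in, with a slot 11 (x) x 31 (y) mm in the middle.
- slot (a point): Centre of the slot mouth, at the top of the neck, 67 mm above the bench; the slot runs along the enclosure's y axis (long side).
- seal (a joint): Black rubber seal frame round the neck, 100 x 130 mm outside, standing 7 mm above the flat top; sprung, stays level and sinks straight down. Value: m it is pressed, 0 free, 0.007 flush with the flat top. 5 N just starts it, 12 N (panel's weight included) takes it flush.
- panel: Loose aluminium cover, a folded pan open below, 91 (its x) x 121 (its y) mm outside, 23 mm tall, 3 mm walls, 0.2-0.3 kg with its fastener; stands on its rim. Origin: centre of the rim's underside, z up. Fits over the neck with 2 mm play each side, long side along long side, either way round. Origin 57 mm above the bench when resting on the free seal, 50 mm when pressed home.
- wing (a point): Grip point of the quarter-turn fastener captive in the panel's middle, on its axis, 48 mm above the rim's underside. Steel wing 10 mm thick (its x), 40 mm long (its y), 27 to 56 mm above the rim, on a hub 26 mm across; a line slot in its top runs along it. Strong enough to lift and push the panel by; turning friction 0.08 N m, so it keeps its angle while carried.
- fastener (a joint): Angle of the wing relative to the panel (rad), + counter-clockwise from above; 0: along the panel's long side. Range -1.65 to 1.65, no stop or click at 0; starts at 0.75 to 1.4. A cross pin (24 x 5 mm) under the panel lies along the wing; on the free seal it clears the neck by 2 mm, and goes down into the slot only when in line with it.
- driver: Bystander: orange-handled screwdriver, 189 mm long, lying left of the work; origin under its middle.
- glue: Bystander: white glue bottle with a red tip, 38 mm in diameter, 116 mm tall, standing; origin under its middle.
- pump_unit: Bystander: black finished pump unit 46 x 155 x 46 mm, lying; origin under its middle.

How it is judged (in metres and radians):
On the way, in this order (a step that is already met when the one before it is completed fails the run):
1. the panel sits level over the neck, on the seal, its long side along the enclosure's (horizontal distance between panel and enclosure below 0.006 m and angle between the y axis of panel and the y axis of enclosure, either way round below 0.08 rad and angle between panel's own z axis and vertical below 0.06 rad and z of panel in the frame of enclosure between 0.046 and 0.06 m), for 0.2 s.
2. with the panel on the neck, the fastener is turned until wing and pin are in line with the slot (within 0.2 rad) (horizontal distance between panel and enclosure below 0.006 m and angle between the y axis of panel and the y axis of enclosure, either way round below 0.08 rad and angle between panel's own z axis and vertical below 0.06 rad and z of panel in the frame of enclosure between 0.046 and 0.061 m and angle between the y axis of wing and the y axis of enclosure, either way round below 0.2 rad), for 0.2 s.
At the end, for the whole second after the job is handed in: Panel over the neck (centred within 6 mm, parallel within 0.08 rad, level within 0.06 rad), rim within 2 mm of the enclosure's flat top, fastener in line with the slot within 0.2 rad, the gripper still holding or pushing the panel with over 2 N (horizontal distance between panel and enclosure below 0.006 m and angle between the y axis of panel and the y axis of enclosure, either way round below 0.08 rad and angle between panel's own z axis and vertical below 0.06 rad and z of panel in the frame of enclosure between 0.046 and 0.052 m and angle between the y axis of wing and the y axis of enclosure, either way round below 0.2 rad and contact force between any of the fingers, the arm and panel above 2 N); the arm keeps its last pose, push and grip.
It fails at once if the screwdriver is moved more than 25 mm (distance of driver from where it was at the start of the episode above 0.025 m).
It fails at once if the glue bottle is moved more than 25 mm (distance of glue from where it was at the start of the episode above 0.025 m).
It fails at once if the pump unit is moved more than 25 mm (distance of pump_unit from where it was at the start of the episode above 0.025 m).
It also fails if it takes over 50 s, if anything falls off the work surface, if the arm or the gripper's body presses on something with over 40 N, if the wrist force passes 120 N, or if a joint passes its speed limit or range.

## Working session

There is one attempt and no reset: what is moved stays moved. The work goes in short steps, Python scripts to look and compute and a tool call to move; the robot and the scene stay as the last step left them, time stands still between calls to the robot, and variables do not carry over. Pictures are saved under pics/ and viewed, at most 12 in all, crops included, and the job is handed in when it is done.

Besides the shell and the picture viewer there is one more tool, called after "Emit:" by a JSON object that holds its "fn" and its "kwargs". arm_command: Moves the arm, as the interface text tells. Its arguments: {"type":"object","properties":{"plan":{"type":"array"}},"required":["plan"]}

```bash
mkdir -p pics; cat > h.py <<'E'
import numpy as np, cv2
from plant import telemetry, viewer, r
def cap(n,f=None):
    c=viewer.capture(n)
    if f: cv2.imwrite(f,c["img"][:,:,::-1])
    return c
def ray(c,u,v):
    x=np.array([(u-c["cx"])/c["fx"],(v-c["cy"])/c["fy"]]);s=x.copy()
    for _ in range(20): s=x/(1+c["k1"]*(s@s))
    E=np.array(c["extrinsics"]);R=E[:3,:3];o=-R.T@E[:3,3]
    d=R.T@np.array([s[0],-s[1],-1.]);return o,d/np.linalg.norm(d)
def plane(c,u,v,z):
    o,d=ray(c,u,v);return o+d*(z-o[2])/d[2]
def proj(c,p):
    E=np.array(c["extrinsics"]);q=E[:3,:3]@np.array(p,float)+E[:3,3]
    s=np.array([q[0],-q[1]])/-q[2];s=s*(1+c["k1"]*(s@s))
    return np.array([c["fx"]*s[0]+c["cx"],c["fy"]*s[1]+c["cy"]])
E
python3 - <<'E'
from h import *
a=[cap(n)["img"] for n in("scene","side")]
for n,i in zip(("scene","side"),a): cv2.imwrite(f"pics/{n}0.png",i[:,:,::-1])
s=telemetry.state();print(s)
for n in("scene","side"):
    c=cap(n);E=np.array(c["extrinsics"]);print(n,-E[:3,:3].T@E[:3,3],c["k1"],c["fx"])
E
```

```text
{'clock': 0.1, 'joints': array([ 1.09960038e+00,  3.53574553e-01,  1.63404130e+00,  1.92226132e-05,
        1.15523869e+00, -2.41994401e-03]), 'dq': array([-0.00119468, -0.00097916, -0.00028654,  0.00036815, -0.00145016,
        0.00058196]), 'joint_torque': array([ 1.38844556e-03, -5.94903588e+01, -3.34926724e+01,  7.01283175e-02,
        1.83859735e-02, -2.37066456e-05]), 'tool_pos': array([282.17265041, 557.17205715, 213.94939215]), 'tcp_rot': array([ 2.32251496e-01,  9.72655563e-01, -6.11275061e-04, -1.56565980e-04]), 'ft_force': array([ 0.34257679, -0.18082216,  1.00024826]), 'ft_torque': array([-0.01656121, -0.04289421, -0.00031133]), 'gripper_force': 0.0, 'opening': 91.77016459304366}
scene [-127.61256583 -365.50945759  885.97701297] 0.005354522426647468 388.4063609002849
side [ 417.5610496  -647.32264317  708.61760797] -0.11522599063824482 363.19460184001656
```

View pics/scene0.png

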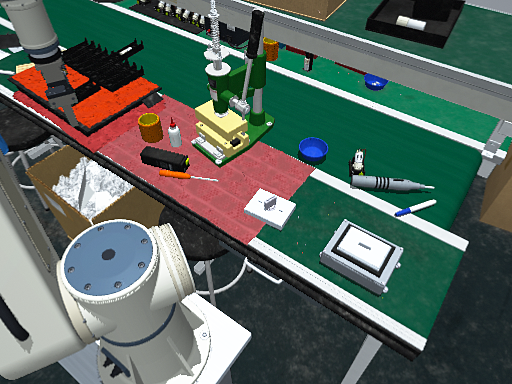

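View pics/side0.png

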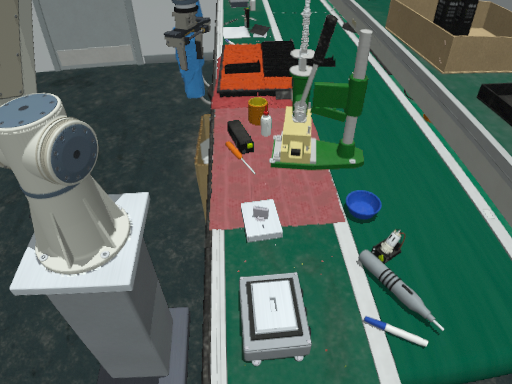

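Both views show the panel (scene ~270,207; side ~261,220) and the enclosure (scene ~362,252; side ~275,312), with the bystanders away to the left. I'll measure both using masks.

```bash
python3 - <<'E'
from h import *
out=[]
for n,boxes in(("scene",{"panel":(240,180,300,232),"neck":(325,222,400,280)}),("side",{"panel":(236,194,288,246),"neck":(245,275,308,340)})):
    c=cap(n);im=c["img"];hsv=cv2.cvtColor(im,cv2.COLOR_RGB2HSV)
    for k,(x0,y0,x1,y1) in boxes.items():
        sub=hsv[y0:y1,x0:x1];m=((sub[...,2]>222)&(sub[...,1]<40)).astype(np.uint8)
        cs,_=cv2.findContours(m,cv2.RETR_EXTERNAL,cv2.CHAIN_APPROX_NONE);ct=max(cs,key=cv2.contourArea)[:,0]+[x0,y0]
        z=67 if k=="neck" else 23
        P=np.array([plane(c,u,v,z)[:2] for u,v in ct],np.float32)
        (cx,cy),wh,a=cv2.minAreaRect(P);print(n,k,len(ct),(cx,cy),wh,a)
        cr=im[y0:y1,x0:x1,::-1].copy();cr=cv2.resize(cr,None,fx=5,fy=5,interpolation=cv2.INTER_NEAREST)
        cv2.drawContours(cr,[((ct-[x0,y0])*5+2).astype(np.int32)],-1,(0,0,255),1)
        cr=cv2.copyMakeBorder(cr,0,330-cr.shape[0],0,390-cr.shape[1],cv2.BORDER_CONSTANT) if cr.shape[0]<=330 else cr
        out.append(cr)
w=np.vstack([np.hstack(out[:2]),np.hstack(out[2:])]) ; w=w[:600];cv2.imwrite("pics/crop1.png",w);print(w.shape)
E
```

```text
scene panel 114 (467.5340270996094, 8.075237274169922) (92.46259307861328, 121.09201049804688) 5.4721856117248535
scene neck 181 (457.2204284667969, -274.6956787109375) (120.22383117675781, 161.8929443359375) 1.1452535390853882
side panel 127 (468.52679443359375, 5.5744781494140625) (89.08588409423828, 116.13056182861328) 5.388782024383545
side neck 161 (470.11163330078125, -276.25189208984375) (73.41620635986328, 102.54155731201172) 0.9606223106384277
(600, 780, 3)
```

View pics/crop1.png

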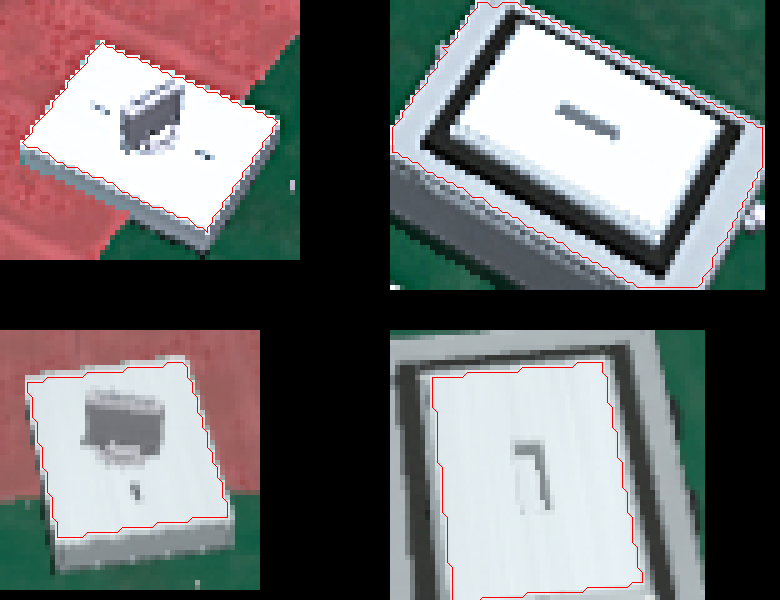

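```bash
python3 - <<'E'
from h import *
c=cap("scene");d=cap("side")
for n,cc,u,v,z in[("press base",c,192,150,0),("base",c,235,165,0),("vise top front",c,222,145,60),("base side",d,272,165,0),("vise side",d,275,160,0),("column base",d,350,160,0),("screw tip side",d,254,173,0),("glue",c,176,146,0),("pump",c,188,160,0),("pump l",c,143,158,0),("plate",c,217,75,200)]: print(n,plane(cc,u,v,z)[:2].round())
# two-view press top
def tri(p,q):
    o1,d1=ray(c,*p);o2,d2=ray(d,*q);A=np.array([d1,-d2]).T;t=np.linalg.lstsq(A,o2-o1,rcond=None)[0]
    a,b=o1+d1*t[0],o2+d2*t[1];return ((a+b)/2).round(1),np.linalg.norm(a-b).round(1)
print("handle",tri((258,12),(330,20)),"spindle top",tri((213,2),(307,2)),"col",tri((258,50),(364,35)))
print("wing",tri((243/5-48.6+240+24.2,180+20),(236+17,194+12)))
# wing top edge ends: scene crop (121,118)&(182,82); side crop (85,393-330)&(163,402-330)
for n,cc,x0,y0,a,b in(("scene",c,240,180,(125,113),(180,86)),("side",d,236,194,(88,60),(163,70))):
    P=[plane(cc,x0+p[0]/5-.5,y0+p[1]/5-.5,56)[:2] for p in(a,b)];e=P[1]-P[0];print(n,P,np.hypot(*e),np.degrees(np.arctan2(e[1],e[0])))
T=np.array([468,7,250])-telemetry.state()["tool_pos"];R=cv2.Rodrigues(np.array([0,0,0.]))[0]
from scipy.spatial.transform import Rotation as Ro
print(Ro.from_quat(telemetry.state()["tcp_rot"]).inv().apply(T)/50)
E
```

```text
press base [531. 365.]
base [559. 205.]
vise top front [559. 254.]
base side [525. 248.]
vise side [537. 273.]
column base [779. 254.]
screw tip side [466. 214.]
glue [514. 422.]
pump [487. 344.]
pump l [408. 470.]
plate [692. 372.]
handle (array([641.4, 177.9, 464.6]), np.float64(7.3)) spindle top (array([608.7, 290.9, 473.5]), np.float64(3.8)) col (array([720.4, 221.2, 371.7]), np.float64(90.2))
wing (array([451.4,  16.3,  56.2]), np.float64(4.8))
scene [array([448.01858776,  13.51316354]), array([ 4.82293437e+02, -2.77222808e-01])] 36.94509497390464 -21.91724593925402
side [array([450.48091188,  15.31497067]), array([488.03948405,   4.76369597])] 39.012507499423954 -15.69156800590306
[-8.28738815 -8.14437562 -0.70869703]
```

Emit:
{"fn": "arm_command", "kwargs": {"plan": [{"gripper": -1,"linear": [-0.8,-0.8,-0.7],"twist": 0},{"gripper": -1,"linear": [-1.6,-1.6,-0.7],"twist": 0},{"gripper": -1,"linear": [-2.5,-2.5,-0.7],"twist": 0},{"gripper": -1,"linear": [-3.4,-3.3,-0.7],"twist": 0},{"gripper": -1,"linear": [-4.2,-4.1,-0.7],"twist": 0},{"gripper": -1,"linear": [-5.1,-5.0,-0.7],"twist": 0},{"gripper": -1,"linear": [-6,-5.8,-0.7],"twist": 0},{"gripper": -1,"linear": [-6.8,-6.6,-0.7],"twist": 0},{"gripper": -1,"linear": [-7.6,-7.5,-0.7],"twist": -0.07},{"gripper": -1,"linear": [-8.3,-8.1,-0.7],"twist": -0.14}]}}

```text
clock: 1.65
tool_pos: [469.8, 6.5, 249.9]
tcp_rot: [0.163, 0.987, -0.0, 0.0]
ft_force: [0.1, 0.1, 0.4]
opening: 91.6
gripper_force: 0.0
```

Emit:
{"fn": "arm_command", "kwargs": {"plan": [{"gripper": -1,"linear": [0,0,0],"twist": 0},{"gripper": -1,"linear": [0,0,0],"twist": 0}]}}

```text
clock: 1.9
tool_pos: [469.3, 9.1, 249.5]
tcp_rot: [0.164, 0.986, 0.0, -0.0]
ft_force: [-0.2, 0.4, 0.3]
opening: 91.5
gripper_force: 0.0
```

```bash
python3 - <<'E'
from h import *
c=cap("wrist","pics/w1.png");s=telemetry.state();print(s["clock"],s["tool_pos"],s["tcp_rot"],s["joints"])
E=np.array(c["extrinsics"]);print(-E[:3,:3].T@E[:3,3])
for p in([468,7,23],[468,7,56],[450,14,56],[485,1.5,56]): print(proj(c,p))
E
```

```text
1.95 [469.22921412   9.51224389 249.52077879] [ 1.63803042e-01  9.86493030e-01  1.40124359e-04 -2.14804598e-04] [ 1.68027816e-02  7.06005252e-02  1.91271354e+00  3.85407983e-04
  1.15865063e+00 -1.22505890e+00]
[391.71699193  33.47855685 418.40185551]
[258.72612899 157.83496224]
[258.70434744 163.56761884]
[259.39083727 146.98393159]
[258.97036292 178.47012842]
```

View pics/w1.png

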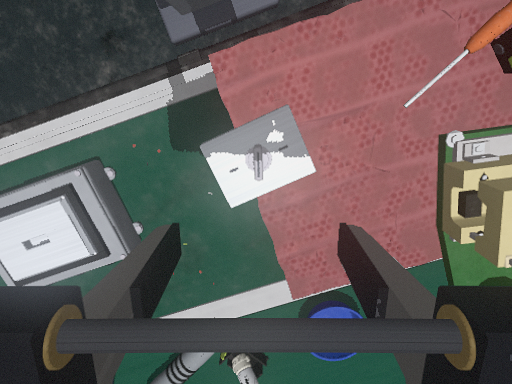

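The wrist view shows the panel at about (258,158) and its wing near-vertical from (259,146) to (257,181), midway between the fingers. The enclosure is at left. Now a finer measurement.

```bash
python3 - <<'E'
from h import *
c=cap("wrist");im=c["img"]
P=np.array([plane(c,u,v,23)[:2] for u,v in((201,150),(289.5,106),(315,171),(232,208))],np.float32)
print(P.round(1),cv2.minAreaRect(P),P.mean(0))
b,x0,y0=cv2.resize(im[100:215,195:320,::-1],None,fx=5,fy=5,interpolation=cv2.INTER_CUBIC),195,100
cv2.imwrite("pics/w1c.png",b)
E
```

```text
[[435.3 -57.4]
 [420.2  62.7]
 [507.1  69.6]
 [520.1 -47.6]] ((470.4914245605469, 7.582714080810547), (87.13213348388672, 121.03338623046875), 6.638055801391602) [470.6964     6.817463]
```

View pics/w1c.png

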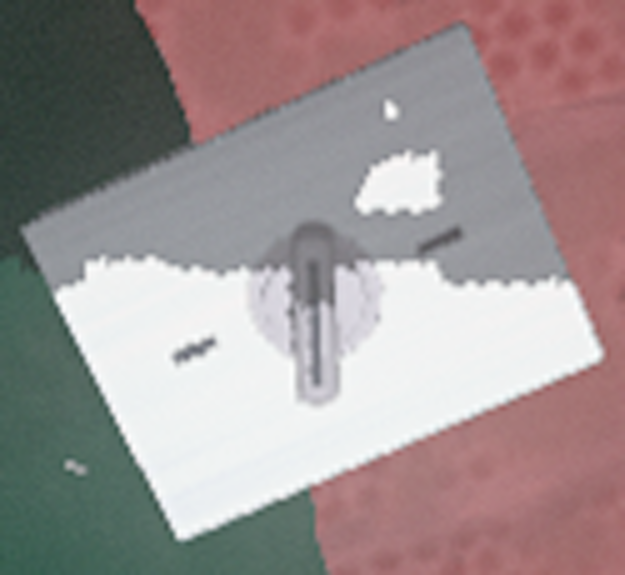

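The crop shows panel corners (22,230), (467,22), (603,355), (182,542) and the wing top running from (313,223) to (318,405) in crop pixels.

```bash
python3 - <<'E'
from h import *
from scipy.spatial.transform import Rotation as Ro
c=cap("wrist");f=lambda p,z:plane(c,195+p[0]/5-.4,100+p[1]/5-.4,z)[:2]
C=np.array([f(p,23) for p in((22,230),(467,22),(603,355),(182,542))],np.float32)
print(cv2.minAreaRect(C),C.mean(0));a=lambda e:np.degrees(np.arctan2(e[1],e[0]))
print([round(a(C[i]-C[j]),1) for i,j in((1,0),(2,1),(2,3),(3,0))])
W=[f(p,56) for p in((313,223),(318,405))];print(W,np.linalg.norm(W[1]-W[0]),a(W[1]-W[0]),(W[0]+W[1])/2)
s=telemetry.state();R=Ro.from_quat(s["tcp_rot"]);print("tool y",a(R.apply([0,1,0])),s["tool_pos"])
d=np.array([*((W[0]+W[1])/2),29])-s["tool_pos"];print(R.inv().apply(d)/50)
E
```

```text
((468.5895080566406, 6.636486053466797), (90.69845581054688, 120.13938903808594), 5.787581920623779) [468.34616    6.498498]
[np.float32(95.8), np.float32(5.4), np.float32(96.3), np.float32(5.7)]
[array([446.12547445,  13.30015811]), array([487.13897006,   0.51326258])] 42.96058099623615 -17.31606221757369 [466.63222226   6.90671034]
tool y 71.2264226971718 [469.27618174   9.83390491 249.61977173]
[ 0.03066286 -0.07310399  4.41238854]
```

Emit:
{"fn": "arm_command", "kwargs": {"plan": [{"gripper": -1,"linear": [0.03,-0.07,1.2],"twist": -0.026},{"gripper": -1,"linear": [0.03,-0.07,2.4],"twist": -0.026},{"gripper": -1,"linear": [0.03,-0.07,3.2],"twist": -0.026},{"gripper": -1,"linear": [0.03,-0.07,3.2],"twist": -0.026},{"gripper": -1,"linear": [0.03,-0.07,3.2],"twist": -0.026},{"gripper": -1,"linear": [0.03,-0.07,3.2],"twist": -0.026}]}}

```text
clock: 2.8
tool_pos: [468.5, 6.2, 91.4]
tcp_rot: [0.151, 0.989, 0.0, 0.002]
ft_force: [0.1, -0.1, -0.8]
opening: 92.1
gripper_force: 0.0
```

```bash
cat >> h.py <<'E'
from scipy.spatial.transform import Rotation as Ro
def go(p,yang=None):
    s=telemetry.state();R=Ro.from_quat(s["tcp_rot"]);y=R.apply([0,1,0]);ya=np.degrees(np.arctan2(y[1],y[0]))
    print(s["clock"],s["tool_pos"].round(1),"tooly",ya.round(2),"F",s["ft_force"].round(1),"T",s["ft_torque"].round(2),"open",round(s["opening"],1),"q6",s["joints"][5].round(2))
    print("lin",(R.inv().apply(np.array(p)-s["tool_pos"])/50).round(3),"twist",None if yang is None else -np.radians(yang-ya).round(3))
E
python3 -c "
from h import *
go([467,6.9,29],72.7)"
```

```text
2.8 [468.5   6.2  91.4] tooly 72.68 F [ 0.1 -0.1 -0.8] T [-0.02  0.01  0.01] open 92.1 q6 -1.26
lin [0.037 0.003 1.249] twist -0.0
```

Emit:
{"fn": "arm_command", "kwargs": {"plan": [{"gripper": -1,"linear": [0.02,0,0.7],"twist": 0},{"gripper": -1,"linear": [0.02,0,1.1],"twist": 0},{"gripper": -1,"linear": [0.02,0,1.25],"twist": 0},{"gripper": -1,"linear": [0.02,0,1.25],"twist": 0},{"gripper": 1,"linear": [0.02,0,1.25],"twist": 0},{"gripper": 1,"linear": [0.02,0,1.25],"twist": 0},{"gripper": 1,"linear": [0.02,0,1.25],"twist": 0},{"gripper": 1,"linear": [0.02,0,1.25],"twist": 0},{"gripper": 1,"linear": [0.02,0,1.25],"twist": 0},{"gripper": 1,"linear": [0.02,0,1.25],"twist": 0}]}}

```text
clock: 4.05
tool_pos: [466.1, 6.2, 27.1]
tcp_rot: [0.151, 0.989, -0.0, -0.0]
ft_force: [0.0, -0.1, 0.3]
opening: 33.4
gripper_force: 0.0
```

Emit:
{"fn": "arm_command", "kwargs": {"plan": [{"gripper": 1,"linear": [0,0,0],"twist": 0},{"gripper": 1,"linear": [0,0,0],"twist": 0},{"gripper": 1,"linear": [0,0,0],"twist": 0}]}}

```text
clock: 4.42
tool_pos: [466.9, 6.1, 27.8]
tcp_rot: [0.151, 0.989, 0.0, 0.001]
ft_force: [-0.2, -0.8, 9.5]
opening: 9.9
gripper_force: 32.5
```

```bash
python3 -c "
from h import *
go([467,6.9,29],72.7)"
```

```text
4.425 [466.9   6.1  27.8] tooly 72.67 F [-0.2 -0.8  9.5] T [-0.09  0.13  0.08] open 9.9 q6 -1.26
lin [ 0.004  0.015 -0.024] twist -0.001
```

Emit:
{"fn": "arm_command", "kwargs": {"plan": [{"gripper": 1,"linear": [0,0,-0.3],"twist": 0},{"gripper": 1,"linear": [0,0,-0.9],"twist": 0},{"gripper": 1,"linear": [0,0,-1.7],"twist": 0},{"gripper": 1,"linear": [0,0,-2.4],"twist": 0},{"gripper": 1,"linear": [0,0,-2.5],"twist": 0.04},{"gripper": 1,"linear": [0,0,-2.5],"twist": 0.08},{"gripper": 1,"linear": [0,0,-2.5],"twist": 0.08},{"gripper": 1,"linear": [0,0,-2.5],"twist": 0.08}]}}

```text
clock: 5.42
tool_pos: [465.8, 6.2, 152.1]
tcp_rot: [0.19, 0.982, -0.0, -0.0]
ft_force: [1.5, -0.3, -1.6]
opening: 10.0
gripper_force: 32.2
```

```bash
python3 - <<'E'
from h import *
go([469.6,-275.3,150])
for n,(x0,y0,x1,y1),t in(("scene",(325,222,400,280),240),("side",(245,275,308,345),222)):
    c=cap(n);sub=c["img"][y0:y1,x0:x1]
    # black seal frame: outer contour at top of seal z=57, inner ring too
    g=sub.max(2);m=((g<75)&(sub.max(2).astype(int)-sub.min(2)<15)).astype(np.uint8)
    cs,_=cv2.findContours(m,cv2.RETR_EXTERNAL,cv2.CHAIN_APPROX_NONE);ct=max(cs,key=cv2.contourArea)[:,0]+[x0,y0]
    P=np.array([plane(c,u,v,57)[:2] for u,v in ct],np.float32);print(n,"seal",cv2.minAreaRect(P))
    m=((g>t)).astype(np.uint8);cs,_=cv2.findContours(m,cv2.RETR_EXTERNAL,cv2.CHAIN_APPROX_NONE);ct=max(cs,key=cv2.contourArea)[:,0]+[x0,y0]
    P=np.array([plane(c,u,v,67)[:2] for u,v in ct],np.float32);print(n,"neck",cv2.minAreaRect(P))
    cv2.imwrite(f"pics/{n}2.png",c["img"][...,::-1])
E
```

```text
5.425 [465.8   6.2 152.1] tooly 68.12 F [ 1.5 -0.3 -1.6] T [ 0.05 -0.02  0.  ] open 10.0 q6 -1.18
lin [-2.169 -5.197  0.043] twist None
scene seal ((466.5712890625, -274.0703125), (103.55229949951172, 128.28224182128906), 0.7346935272216797)
scene neck ((466.3843994140625, -274.17633056640625), (81.57723999023438, 109.13138580322266), 1.369905948638916)
side seal ((469.4886474609375, -277.14434814453125), (98.54344177246094, 130.68296813964844), 0.7356352210044861)
side neck ((470.1178283691406, -276.3699951171875), (73.86174011230469, 102.79646301269531), 1.107701301574707)
```

View pics/side2.png

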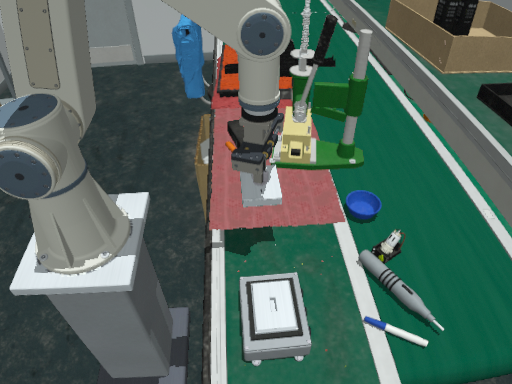

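The side view shows the panel held clear of the bench by the wing and the enclosure unobstructed at (275,312). Next I'll carry it over the neck.

Emit:
{"fn": "arm_command", "kwargs": {"plan": [{"gripper": 1,"linear": [-0.3,-0.75,0],"twist": 0},{"gripper": 1,"linear": [-0.7,-1.7,0],"twist": 0},{"gripper": 1,"linear": [-1.1,-2.7,0],"twist": 0},{"gripper": 1,"linear": [-1.5,-3.7,0],"twist": 0},{"gripper": 1,"linear": [-1.85,-4.6,0],"twist": 0},{"gripper": 1,"linear": [-2.1,-5.1,0],"twist": 0},{"gripper": 1,"linear": [-2.12,-5.22,0.2],"twist": 0},{"gripper": 1,"linear": [-2.12,-5.22,0.5],"twist": 0},{"gripper": 1,"linear": [-2.12,-5.22,0.7],"twist": 0},{"gripper": 1,"linear": [-2.12,-5.22,0.7],"twist": 0}]}}

```text
clock: 6.78
tool_pos: [466.3, -274.1, 115.9]
tcp_rot: [0.19, 0.982, 0.0, -0.001]
ft_force: [-0.0, 0.3, -2.5]
opening: 9.8
gripper_force: 32.5
```

Emit:
{"fn": "arm_command", "kwargs": {"plan": [{"gripper": 1,"linear": [0,0,0],"twist": 0},{"gripper": 1,"linear": [0,0,0],"twist": 0}]}}

```text
clock: 7.02
tool_pos: [467.4, -275.4, 117.5]
tcp_rot: [0.19, 0.982, -0.0, 0.0]
ft_force: [0.6, -0.1, -2.2]
opening: 9.5
gripper_force: 32.5
```

```bash
python3 - <<'E'
from h import *
go([466.8,-275.5,85])
a=cap("scene");b=cap("side");w=cap("wrist")
f=lambda c,u,v,W=390,H=300:cv2.resize(c["img"][v:v+H//4,u:u+W//4,::-1],None,fx=4,fy=4,interpolation=cv2.INTER_CUBIC)
t=np.hstack([f(a,315,205,400,400),f(b,230,250,400,400)])
cv2.imwrite("pics/p3.png",t);cv2.imwrite("pics/w3.png",w["img"][...,::-1])
E
```

```text
7.025 [ 467.4 -275.4  117.5] tooly 68.09 F [ 0.6 -0.1 -2.2] T [0.02 0.   0.01] open 9.5 q6 -1.72
lin [ 0.01  -0.006  0.651] twist None
```

View pics/p3.png

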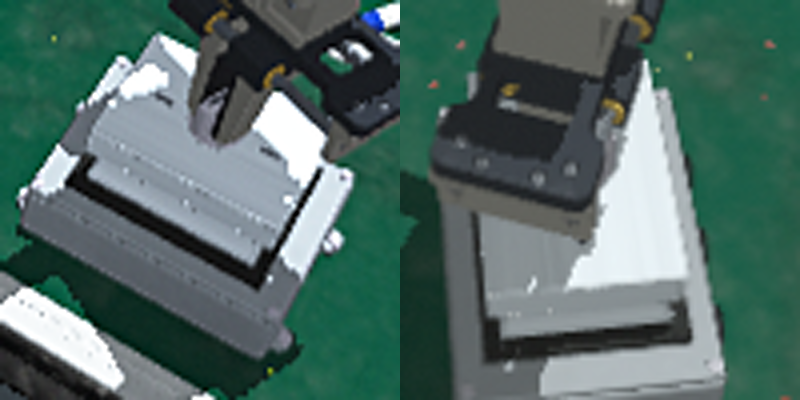

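The panel hangs above the neck. Visible panel-top corners in the scene half are about (90,143), (288,205) and (162,33). In the side half they are (483,293), (687,277) and (645,60). Next I'll compare the panel's offset with the neck's.

```bash
python3 - <<'E'
from h import *
a=cap("scene");b=cap("side")
A=lambda p:plane(a,315+p[0]/4-.4,205+p[1]/4-.4,112.5)[:2].round(1)
B=lambda p:plane(b,230+(p[0]-400)/4-.4,250+p[1]/4-.4,112.5)[:2].round(1)
th=np.radians(1);c=np.array([467.8,-275.5])
print("expected",[ (c+[sx*45.5*np.cos(th)-sy*60.5*np.sin(th),sx*45.5*np.sin(th)+sy*60.5*np.cos(th)]).round(1) for sx,sy in((-1,1),(-1,-1),(1,-1),(1,1))])
print("scene",[A(p) for p in((90,143),(288,205),(162,33))]);print("side",[B(p) for p in((483,293),(687,277),(645,60))])
# neck-to-wrist
for p in((420,-215,112.5),(420,-335,112.5),(513,-335,112.5),(513,-215,112.5)): print((proj(a,p)-[315,205])*4, (proj(b,p)-[230,250])*4+[400,0])
E
```

```text
expected [array([ 421.3, -215.8]), array([ 423.4, -336.8]), array([ 514.3, -335.2]), array([ 512.2, -214.2])]
scene [array([ 413., -220.]), array([ 441.7, -332.6]), array([ 513.9, -217.7])]
side [array([ 422.6, -336.9]), array([ 513.7, -337.5]), array([ 511.6, -217.5])]
[ 86.43702197 129.4205432 ] [460.65562138  67.55278482]
[275.06474421 232.14491518] [475.28466295 287.84318465]
[337.85222902 122.55599912] [683.04824959 270.54723313]
[155.81461844  30.33412972] [645.37728544  54.18433631]
```

View pics/w3.png

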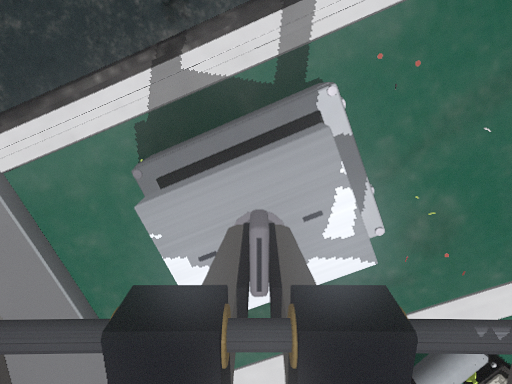

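The wrist view shows panel-top corners near (136,208), (327,123) and (376,264). The outer edge of the seal strip runs from about (157,179) to (319,111).

```bash
python3 - <<'E'
from h import *
w=cap("wrist")
for p,z in(((136,208),112.5),((327,123),112.5),((376,264),112.5),((157,179),57),((319,111),57)): print(plane(w,*p,z)[:2].round(1))
E
```

```text
[ 424.8 -337.1]
[ 420.  -219.6]
[ 511.6 -218.7]
[ 421.1 -340.7]
[ 419.4 -213.4]
```

Emit:
{"fn": "arm_command", "kwargs": {"plan": [{"gripper": 1,"linear": [-0.03,0.03,0.1],"twist": 0},{"gripper": 1,"linear": [-0.03,0.03,0.3],"twist": 0},{"gripper": 1,"linear": [-0.03,0.03,0.42],"twist": 0},{"gripper": 1,"linear": [-0.03,0.03,0.5],"twist": 0},{"gripper": 1,"linear": [-0.03,0.03,0.56],"twist": 0},{"gripper": 1,"linear": [-0.03,0.03,0.6],"twist": 0},{"gripper": 1,"linear": [-0.03,0.03,0.62],"twist": 0},{"gripper": 1,"linear": [-0.03,0.03,0.62],"twist": 0},{"gripper": 1,"linear": [-0.03,0.03,0.62],"twist": 0}]}}

```text
clock: 8.45
tool_pos: [469.0, -274.7, 86.2]
tcp_rot: [0.19, 0.982, -0.0, 0.0]
ft_force: [-0.2, -0.1, -2.7]
opening: 9.7
gripper_force: 32.5
```

```bash
python3 - <<'E'
from h import *
go([469.4,-274.8,85])
a=cap("scene");b=cap("side")
f=lambda c,u,v:cv2.resize(c["img"][v:v+100,u:u+100,::-1],None,fx=4,fy=4,interpolation=cv2.INTER_CUBIC)
cv2.imwrite("pics/p4.png",np.hstack([f(a,315,205),f(b,230,250)]))
E
```

```text
8.45 [ 469.  -274.7   86.2] tooly 68.07 F [-0.2 -0.1 -2.7] T [ 0.02 -0.03 -0.01] open 9.7 q6 -1.72
lin [-0.008  0.001  0.024] twist None
```

View pics/p4.png

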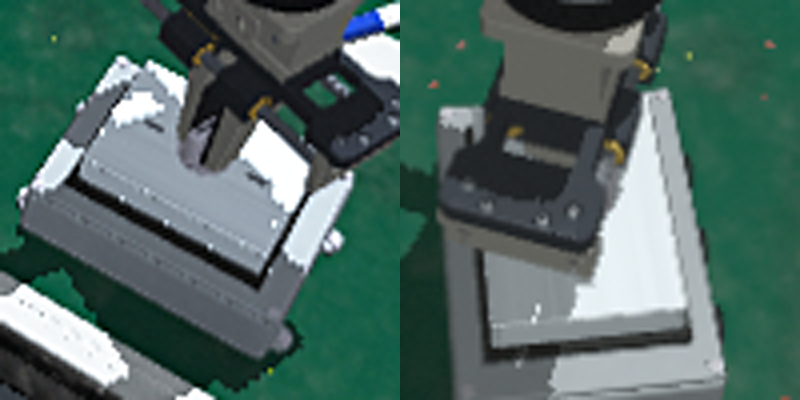

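The panel is nested over the neck with the black seal frame visible evenly around it. Only its weight (−2.7 N) shows on the wrist, so I'll lower the last millimetre or so.

Emit:
{"fn": "arm_command", "kwargs": {"plan": [{"gripper": 1,"linear": [0,0,0.02],"twist": 0},{"gripper": 1,"linear": [0,0,0.04],"twist": 0},{"gripper": 1,"linear": [0,0,0.04],"twist": 0},{"gripper": 1,"linear": [0,0,0.04],"twist": 0}]}}

```text
clock: 9.05
tool_pos: [469.0, -274.7, 84.3]
tcp_rot: [0.19, 0.982, -0.0, 0.0]
ft_force: [-0.9, -0.6, 2.1]
opening: 9.8
gripper_force: 33.1
```

Emit:
{"fn": "arm_command", "kwargs": {"plan": [{"gripper": 1,"linear": [0,0,0],"twist": 0.13},{"gripper": 1,"linear": [0,0,0],"twist": 0.26},{"gripper": 1,"linear": [0,0,0],"twist": 0.4},{"gripper": 1,"linear": [0,0,0],"twist": 0.54},{"gripper": 1,"linear": [0,0,0],"twist": 0.68},{"gripper": 1,"linear": [0,0,0],"twist": 0.82},{"gripper": 1,"linear": [0,0,0],"twist": 0.96},{"gripper": 1,"linear": [0,0,0],"twist": 1.08},{"gripper": 1,"linear": [0,0,0],"twist": 1.17},{"gripper": 1,"linear": [0,0,0],"twist": 1.17}]}}

```text
clock: 10.3
tool_pos: [469.5, -274.7, 84.4]
tcp_rot: [0.701, 0.714, 0.0, 0.0]
ft_force: [1.6, 1.3, 1.8]
opening: 10.1
gripper_force: 33.1
```

Emit:
{"fn": "arm_command", "kwargs": {"plan": [{"gripper": 1,"linear": [0,0,0],"twist": 0},{"gripper": 1,"linear": [0,0,0],"twist": 0},{"gripper": 1,"linear": [0,0,0],"twist": 0}]}}

```text
clock: 10.68
tool_pos: [469.3, -274.8, 84.3]
tcp_rot: [0.701, 0.714, 0.0, 0.0]
ft_force: [2.3, 1.0, 3.1]
opening: 10.1
gripper_force: 33.1
```

```bash
python3 - <<'E'
from h import *
go([469.4,-274.8,77],1)
a=cap("scene");b=cap("side");w=cap("wrist")["img"][...,::-1]
f=lambda c,u,v:cv2.resize(c["img"][v:v+100,u:u+100,::-1],None,fx=3,fy=3,interpolation=cv2.INTER_CUBIC)
t=np.hstack([f(a,315,205),f(b,230,250)]);t=cv2.copyMakeBorder(t,0,0,0,200,cv2.BORDER_CONSTANT)
x=cv2.resize(w,(400,300));t=np.vstack([t,cv2.copyMakeBorder(x,0,0,0,400,cv2.BORDER_CONSTANT)]);cv2.imwrite("pics/p5.png",t)
E
```

```text
10.675 [ 469.3 -274.8   84.3] tooly 1.06 F [2.3 1.  3.1] T [ 0.14 -0.42 -0.01] open 10.1 q6 -0.55
lin [0.    0.002 0.145] twist 0.001
```

View pics/p5.png

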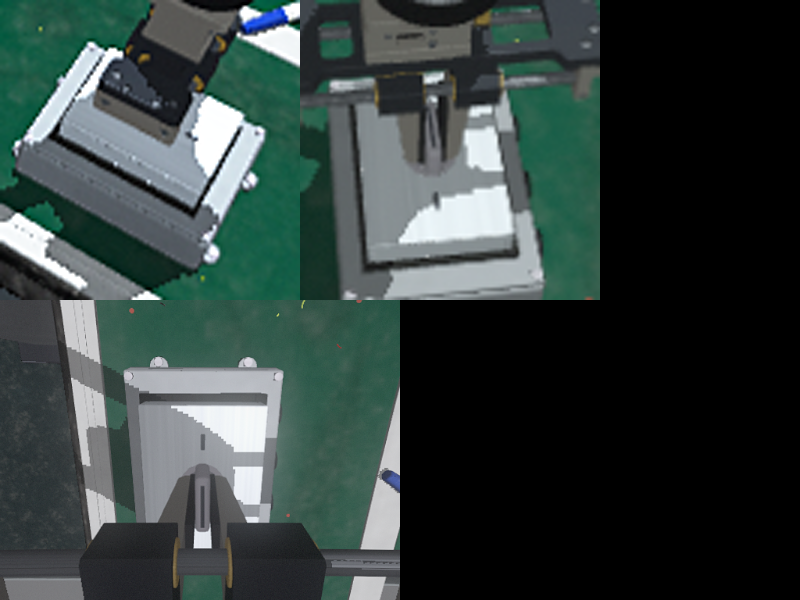

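The wing line at (203,507) lies parallel to the enclosure sides, and the panel is square on the seal. Pressing down now.

Emit:
{"fn": "arm_command", "kwargs": {"plan": [{"gripper": 1,"linear": [0,0,0.03],"twist": 0},{"gripper": 1,"linear": [0,0,0.06],"twist": 0},{"gripper": 1,"linear": [0,0,0.09],"twist": 0},{"gripper": 1,"linear": [0,0,0.12],"twist": 0},{"gripper": 1,"linear": [0,0,0.14],"twist": 0},{"gripper": 1,"linear": [0,0,0.14],"twist": 0},{"gripper": 1,"linear": [0,0,0.14],"twist": 0}]}}

```text
clock: 11.7
tool_pos: [469.3, -274.9, 77.8]
tcp_rot: [0.701, 0.713, 0.0, 0.0]
ft_force: [-0.4, 1.9, 11.7]
opening: 9.7
gripper_force: 34.1
```

Emit:
{"fn": "arm_command", "kwargs": {"plan": [{"gripper": 1,"linear": [0,0,0.02],"twist": 0},{"gripper": 1,"linear": [0,0,0.03],"twist": 0},{"gripper": 1,"linear": [0,0,0.03],"twist": 0},{"gripper": 1,"linear": [0,0,0.03],"twist": 0}]}}

```text
clock: 12.2
tool_pos: [469.3, -274.9, 77.7]
tcp_rot: [0.701, 0.713, 0.0, 0.0]
ft_force: [-4.1, 4.3, 28.8]
opening: 9.6
gripper_force: 35.9
```

```bash
python3 - <<'E'
from h import *
go([469.4,-274.8,77],1)
a=cap("scene");b=cap("side")
f=lambda c,u,v:cv2.resize(c["img"][v:v+100,u:u+100,::-1],None,fx=4,fy=4,interpolation=cv2.INTER_CUBIC)
cv2.imwrite("pics/p6.png",np.hstack([f(a,315,205),f(b,230,250)]))
E
```

```text
12.2 [ 469.3 -274.9   77.7] tooly 1.04 F [-4.1  4.3 28.8] T [0.79 0.91 0.02] open 9.6 q6 -0.55
lin [0.002 0.002 0.014] twist 0.001
```

View pics/p6.png

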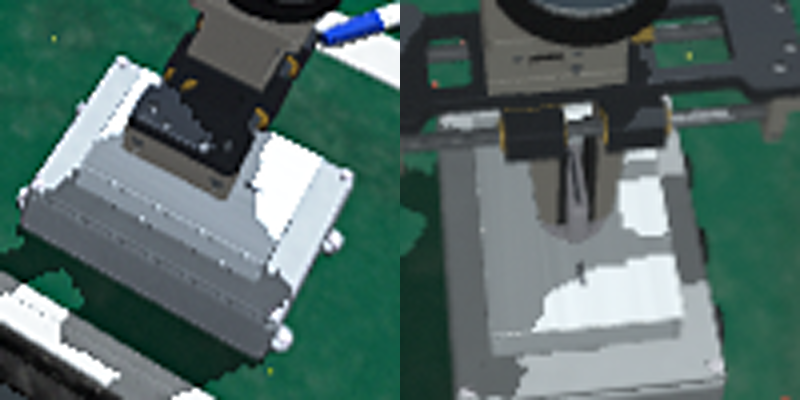

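The rim has hit a hard stop: the force rose to 29 N with no further travel, and the black seal is no longer visible around the panel. Handing in.

```bash
python3 -c "
from plant import r
print(r.hand_in())"
```

```text
the job is handed in; nothing more can be done
None
```

I handed the job in with the panel held pressed home on the enclosure under about 29 N and its fastener in line with the slot; it took about 12 s of robot time, no judging result came back, and the arm never came near the screwdriver, glue bottle or pump unit.

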